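# Wedge the parts-cage gate shut

### The arm

A 6-joint arm with a two-finger parallel gripper is mounted at the origin on the work surface. World frame = base frame: x ahead of the robot, y to its left, z up, the work surface at z = 0. Lengths are in m, angles in rad, forces in N, time in s.
With the tool pointing down it reaches from about 0.25 to 0.775 m from the base axis. Payload 4 kg.
Tool frame: the origin (TCP) lies midway between the tips of the shut fingers; the grasp point (between the pads) lies 19 mm behind it (robot.pinch_z is the distance from the TCP to the grasp point, in m); x points along the fingers, y is the direction in which the jaws open and shut, and the axes are right-handed (so a half turn about x gives the same grasp; the last joint's range is limited). The gripper opens to 94 mm and grips with 3 to 60 N. Pads are 16 mm wide; open, the fingers measure 119 mm over their backs; the gripper's body (75 mm by 177 mm) begins 78 mm behind the grasp point.
Start: joints at [1.142, 0.087, 1.371, -0, 1.684, -0.103], TCP at [0.176, 0.521, 0.206] pointing down, gripper open.
Joint ranges: [-3.1, 3.1], [-0.76, 2.03], [0.27, 2.55], [-1.08, 4.22], [0.17, 2.65], [-2.57, 2.57]. Speed limits (rad/s): [2.79, 2.79, 3.14, 3.14, 3.14, 3.14].

### API

Orientations are given as [roll, pitch, yaw] about the fixed x, y, z axes, in that order (R = Rz(yaw) Ry(pitch) Rx(roll)).
In Python, from bench import robot, imaging gives the robot as it stands. The module is installed in compiled form; this text tells all that it offers.
- The arm moves only by the tool drive_tool, never from a script. Its argument "commands" is a list that holds one entry, the list of rows, each a list of 4 numbers: the shift along the tool's x, y, z as a fraction of full scale, then the turn about the tool's x as a fraction of full scale. A call has 1 to 20 rows; each row shifts and turns the commanded pose from where the row before left it, along the tool's axes as they then stand; what a row does not reach is not made up. Full scale, the value 1, is 0.25 m for a shift and 360 degrees for a turn. A row lasts 1/10 s, in which the tool goes at most 50 mm and 8.59 degrees, less where a joint would pass 70% of its speed; a pose out of reach is approached as far as the arm can. A call with a number of a shift or a turn outside -1 to 1 is refused whole. A call with a gripper value outside its range is refused whole. "grip" is the opening, from 0 (shut) to 1 (fully open), set as the call begins (left out, the last holds). The fingers move at their own pace and stop on an object; the grip force is fixed at half the most. Time passes only in rows, so rows that do not move let the fingers close. It gives the time, the measured TCP pose, the force and the opening at its end, in the units of the state.
- robot.get_obs(): the state, without advancing time (a new reading comes with each control period).
- imaging.snapshot(name): name is "scene" or "top" or "wrist"; returns a dict with "pixels" (384x512x3 uint8, red, green, blue), "z_map" (384x512 float32, m along the optical axis (not along the pixel's ray), 0 where there is no reading), "mtx" (3x3 intrinsics, pixels), "k1" (the pictures are not rectified: a ray, as slopes to the right and down, at radius r is drawn at 1 + k1 r^2 times it, then the intrinsics apply), "extrinsics" (4x4, takes a point from world to camera coordinates). Camera axes: x right, y up, looking along -z (the intrinsics and any distortion apply to the point x, -y, -z); pixel columns grow to the right and rows downward; lengths in m; the calibration is good to about 2 mm. A picture is of the moment at which its call begins.
- robot.close_job(): hands the job in, once; it reports no verdict.
The state is a dict: "time": time; "joint_positions": joint angles; "qvel": joint speeds; "joint_torque": joint torques, N m; "tool_pos": TCP position; "ee_rot": TCP orientation; "wrist_force": force on the tool from outside, world axes, zero at the start; "wrist_torque": the same for the moment, N m; "width": finger opening in m.
Only numpy, scipy, OpenCV 4.12 (cv2) and the standard library are available. Lean on these libraries where they do the work, as an engineer would, in place of code of your own. Each camera call takes 0.05 s, during which the arm holds its last target.

### The job

The sprung gate of the brake-parts cage has lost its latch and stands ajar. Take the thick orange wedge by its block and drive it, thin end first and square to the cage, under the gate at the yellow stripe until the gate is pushed fully shut and the wedge jams it, so that it stays shut when you let go. Leave the thin black wedge where it lies.

Things in the scene. Friction and masses are not known exactly. Their poses are not given: they have to be found in the camera images.
- wedge_grip (a point): Centre of the grip block (40 long x 30 wide x 60 mm high) of the thick orange wedge, loose, about 160 g; 30 mm above its flat underside. x: towards the thin end, 132 mm ahead; z up. From 20 mm ahead the 36 mm wide slope falls from 34 to 6 mm high at the thin end; it is 20 mm high 76 mm ahead. Self-locking: once driven in it stays.
- thin_wedge_grip (a point): Centre of the grip block of the loose thin black wedge: same block and length, but its slope is only 4 to 12 mm high, too thin for the gap under the gate. x axis towards its thin end.
- stripe_foot (a point): Point on the table below the outer face of the shut gate, mid-stripe; fixed to the fixed cage. x: square to the shut gate, inwards: the way to drive; y: along it from hinge (x 6, y -130 mm) to free edge (y 102). Grey-green gate 12 mm thick, 40 mm wide yellow stripe, lower edge 20, top 125 mm high; 130 mm posts at y -142, 113. Free below. Driven home, the wedge's grip centre is at x about -76.
- gate (a joint): Swing of the gate about its upright hinge, rad: 0 = fully shut against a firm stop; grows as it swings outwards, to -x of stripe_foot. A spring holds it ajar at about 0.3, with the stripe about 40 mm out; pushing it shut at the stripe takes about 2 N. Once it is shut the wedge bites and the force rises steeply; 10 N jams it.
Not all that is in view belongs to the job. What is meant by the part that bears wedge_grip is not red, and is the larger of those in its own colour.

How it is judged:
By the outcome, as a careful person would: the job done as asked, in the order asked, and still so for the second after the job is handed in, with the robot touching nothing.
It also fails if it takes over 45 s, if anything falls off the work surface, if the arm or the gripper's body presses on something with over 40 N, if the wrist force passes 120 N, or if a joint passes its speed limit or range.

## Working session

There is one attempt and no reset: what is moved stays moved. The work goes in short steps, Python scripts to look and compute and a tool call to move; the robot and the scene stay as the last step left them, time stands still between calls to the robot, and variables do not carry over. Pictures are saved under pics/ and viewed, and the job is handed in when it is done.

Besides the shell and the picture viewer there is one more tool, called after ">>>" as name(argument=value, ...), one argument or row to a line, values as JSON. drive_tool: Moves the arm, as the interface text tells. Shift numbers are shares of 0.25 m and turn numbers shares of 360 degrees, none past 1 either way. Its arguments: {"type":"object","properties":{"commands":{"type":"array","items":{"type":"array","items":{"type":"array","items":{"type":"number","minimum":-1,"maximum":1}}}},"grip":{"type":"number"}},"required":["commands"]}

```bash
mkdir -p pics; ls; cat > h.py <<'E'
import numpy as np, cv2
from bench import robot, imaging
def snap(n,tag):
    s=imaging.snapshot(n); cv2.imwrite(f'pics/{tag}.png',cv2.cvtColor(s['pixels'],cv2.COLOR_RGB2BGR)); np.savez(f'{tag}.npz',**s); return s
def world(s):
    K=s['mtx'];k1=float(s['k1']);z=s['z_map']
    v,u=np.mgrid[0:z.shape[0],0:z.shape[1]].astype(np.float32)
    p=cv2.undistortPoints(np.stack([u.ravel(),v.ravel()],1)[:,None].astype(np.float64),K,np.array([k1,0,0,0.]))[:,0]
    zz=z.ravel(); c=np.stack([p[:,0]*zz,-p[:,1]*zz,-zz,np.ones_like(zz)])
    w=np.linalg.inv(s['extrinsics'])@c
    w=w[:3].T.reshape(*z.shape,3); w[z==0]=np.nan
    return w
E
python3 - <<'E'
from h import *
o=robot.get_obs(); print(o, robot.pinch_z)
for n in ['scene','top','wrist']: 
    s=snap(n,n+'0'); print(n,s['k1'],s['mtx'][0,0],(s['z_map']==0).mean())
E
```

```text
pics
{'time': 0.0, 'joint_positions': array([ 1.14192186e+00,  8.79538590e-02,  1.37222799e+00,  1.65436569e-05,
        1.68359649e+00, -1.03114820e-01]), 'qvel': array([ 0.00094262,  0.00020828, -0.00030636,  0.00022437, -0.00069927,
        0.00018798]), 'joint_torque': array([ 2.27517943e-03, -3.40181279e+01, -3.02430439e+01,  7.20508816e-02,
        3.29154299e-02, -1.67011658e-04]), 'tool_pos': array([0.17579623, 0.52057766, 0.20431813]), 'ee_rot': array([-1.68143383,  1.56861058, -2.00719164]), 'wrist_force': array([-0.1138086 ,  0.05543022, -0.17584786]), 'wrist_torque': array([-0.01202584,  0.02495753,  0.02706023]), 'width': 0.09439017136285059} 0.0188
scene -0.002007981214293004 431.605096815597 0.004282633463541667
top -0.13326624149038124 420.40559215394154 0.004018147786458333
wrist 0.018316024414743465 285.97794534819485 0.010676066080729166
```

View pics/scene0.png

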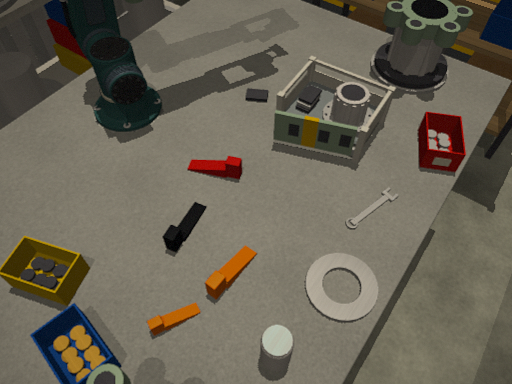

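View pics/top0.png

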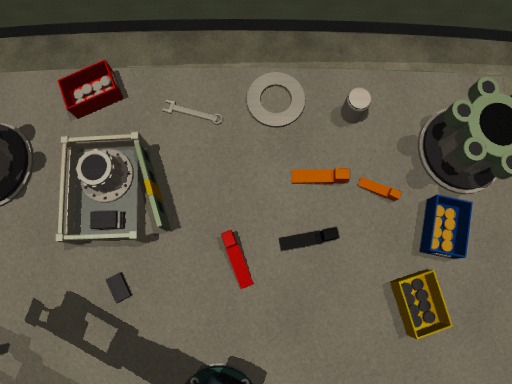

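View pics/wrist0.png

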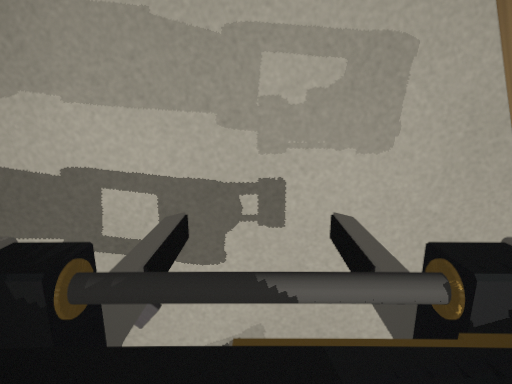

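Candidates: large orange wedge (top px 320,176), small orange wedge (380,188), red wedge (237,258), black wedge (310,239). The larger orange one is meant. Next come an enlarged crop to confirm it, and measurements.

```bash
python3 - <<'E'
from h import *
s=dict(np.load('top0.npz')); W=world(s); im=s['pixels']
hsv=cv2.cvtColor(im,cv2.COLOR_RGB2HSV)
np.set_printoptions(precision=4,suppress=True)
def P(u,v): return W[v,u]
for n,(u,v) in dict(tablec=(250,210),t1=(330,220),bl=(60,239),).items(): print(n,P(u,v))
m=cv2.inRange(hsv,(5,150,90),(16,255,255))
m=cv2.morphologyEx(m,cv2.MORPH_OPEN,np.ones((3,3)))
n,l,st,c=cv2.connectedComponentsWithStats(m)
for i in range(1,n):
    if st[i,4]<150: continue
    w=W[l==i]; w=w[(w[:,2]>0.003)&(w[:,2]<.1)]
    if len(w)<20: continue
    r=cv2.minAreaRect(w[:,:2].astype(np.float32)*1000); print(i,st[i],c[i],'rect mm',r,'zmax',w[:,2].max())
    b=w[w[:,2]>0.048]; 
    if len(b)>5: print('  block',len(b),b.mean(0),cv2.minAreaRect(b[:,:2].astype(np.float32)*1000))
    sl=w[w[:,2]<0.036]; print('  slope mean',sl.mean(0))
# cage
for nm,lo,hi in (('z high',.10,.16),):
    mm=(W[...,2]>lo)&(W[...,2]<hi); mm[:,180:]=False; mm[:120]=False; mm[260:]=False
    print(nm,mm.sum())
a=im[120:260,40:200]; b=im[150:215,270:420]
cv2.imwrite('pics/cage0.png',cv2.cvtColor(cv2.resize(a,None,fx=4,fy=4,interpolation=cv2.INTER_CUBIC),cv2.COLOR_RGB2BGR))
cv2.imwrite('pics/or0.png',cv2.cvtColor(cv2.resize(b,None,fx=5,fy=5,interpolation=cv2.INTER_CUBIC),cv2.COLOR_RGB2BGR))
E
```

```text
tablec [ 0.5164 -0.0724  0.0013]
t1 [ 0.4918 -0.2922 -0.0027]
bl [0.4164 0.3952 0.1291]
1 [291 169  43  15 565] [312.1823 175.6442] rect mm ((610.680419921875, -240.84608459472656), (112.84891510009766, 37.48310470581055), 89.4551010131836) zmax 0.03717590164231743
  slope mean [ 0.6107 -0.242   0.0195]
2 [335 168  15  11 156] [342.2885 172.9423] rect mm ((609.6923217773438, -316.71441650390625), (38.885135650634766, 28.536231994628906), 88.85892486572266) zmax 0.06414763404209145
  block 155 [ 0.6098 -0.3175  0.0592] ((609.6923217773438, -316.71441650390625), (38.885135650634766, 28.536231994628906), 88.85892486572266)
  slope mean [nan nan nan]
3 [358 177  43  21 394] [378.2183 187.6929] rect mm ((578.3787231445312, -425.5434265136719), (112.12831115722656, 29.0679988861084), 64.17084503173828) zmax 0.04840003929850223
  slope mean [ 0.5837 -0.4134  0.0147]
z high 3246<stdin>:17: RuntimeWarning: Mean of empty slice.
  ret = um.true_divide(
```

View pics/cage0.png

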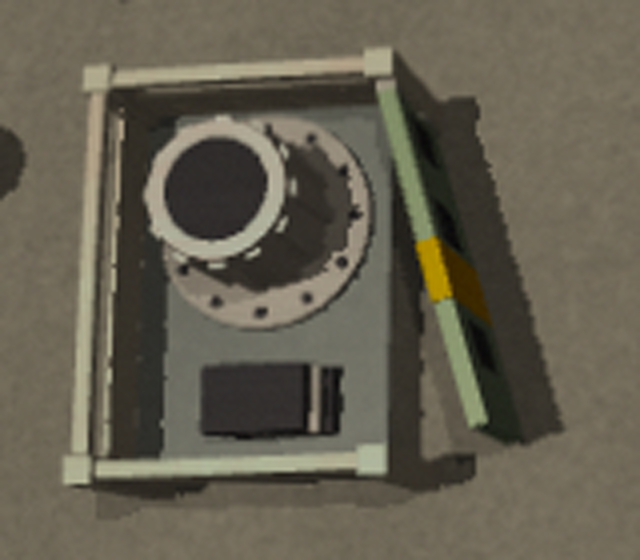

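View pics/or0.png

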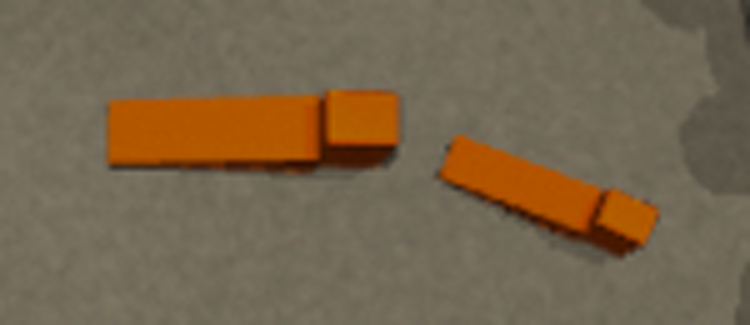

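```bash
python3 - <<'E'
from h import *
np.set_printoptions(precision=4,suppress=True)
s=dict(np.load('top0.npz')); W=world(s); hsv=cv2.cvtColor(s['pixels'],cv2.COLOR_RGB2HSV)
for nm,(u0,u1,v0,v1) in dict(hinge=(128,142,129,143),free=(126,140,228,242),bh=(58,70,133,145),bf=(53,65,230,244)).items():
    w=W[v0:v1,u0:u1].reshape(-1,3); w=w[(w[:,2]>.122)&(w[:,2]<.14)]
    print(nm,len(w),w.mean(0),w.min(0),w.max(0))
# gate top
u,v=np.meshgrid(np.arange(512),np.arange(384))
H,S,V=hsv[...,0],hsv[...,1],hsv[...,2]
mm=(W[...,2]>.115)&(W[...,2]<.132)&(u>136)&(u<166)&(v>140)&(v<230)
w=W[mm]; print('gate top',len(w)); 
if len(w):
    vx,vy,x0,y0=cv2.fitLine(w[:,:2].astype(np.float32),cv2.DIST_HUBER,0,.01,.01).ravel(); print(vx,vy,x0,y0,w.min(0),w.max(0))
ym=mm&(H>18)&(H<32)&(S>130); print('stripe top',W[ym].mean(0),ym.sum())
# scene camera
s=dict(np.load('scene0.npz')); W=world(s); hsv=cv2.cvtColor(s['pixels'],cv2.COLOR_RGB2HSV)
m=cv2.inRange(hsv,(5,150,90),(16,255,255)); n,l,st,c=cv2.connectedComponentsWithStats(m)
for i in range(1,n):
    if st[i,4]<100: continue
    w=W[l==i]; b=w[w[:,2]>.055]; print('scene orange',c[i],st[i,4]); 
    if len(b)>5: print(b.mean(0),cv2.minAreaRect(b[:,:2].astype(np.float32)*1000))
w=W[90:160,265:395].reshape(-1,3); w=w[(w[:,2]>.124)&(w[:,2]<.145)]
print(cv2.minAreaRect(w[:,:2].astype(np.float32)*1000))
m=cv2.inRange(hsv,(18,130,60),(32,255,255)); m[:,:290]=0;m[:,340:]=0;m[:100]=0;m[160:]=0
w=W[m>0]; w=w[w[:,2]<.118]; print('stripe face',len(w),w.mean(0),w.min(0),w.max(0))
E
```

```text
hinge 80 [0.6845 0.2254 0.1277] [0.6682 0.2143 0.122 ] [0.6959 0.2414 0.1331]
free 79 [0.4324 0.2109 0.1283] [0.4235 0.1988 0.122 ] [0.4416 0.2268 0.1339]
bh 57 [0.674  0.4121 0.1272] [0.6638 0.4007 0.1226] [0.6825 0.4228 0.1334]
bf 78 [0.425  0.3972 0.1279] [0.4136 0.3863 0.1221] [0.4396 0.4074 0.1338]
gate top 478
0.9477211 0.3190998 0.5559352 0.1797635 [0.4546 0.1409 0.1151] [0.6728 0.2177 0.1299]
stripe top [0.5521 0.1788 0.1243] 100
scene orange [231.8238 266.6152] 738
[ 0.6124 -0.3184  0.0596] ((612.5454711914062, -317.45123291015625), (30.280710220336914, 39.72906494140625), 1.2691969871520996)
scene orange [174.8103 316.0372] 564
((593.3469848632812, 243.352783203125), (339.804931640625, 170.64303588867188), 36.10261535644531)
stripe face 352 [0.5556 0.1737 0.0712] [0.5059 0.1635 0.0217] [0.5756 0.2638 0.1176]
```

```bash
cat >> h.py <<'E'
from scipy.spatial.transform import Rotation as Rt
def Rtool(o): return Rt.from_euler('xyz',o['ee_rot']).as_matrix()
def plan(target,yawdeg=None):
    """wanted: TCP target, wedge axis yaw (jaws perpendicular)"""
    o=robot.get_obs();R=Rtool(o);d=R.T@(np.array(target)-o['tool_pos'])
    print('t',o['time'],'pos',o['tool_pos'],'shift mm',d*1000,'frac',d/.25,'F',o['wrist_force'],'w',o['width'],'q6',o['joint_positions'][5])
    ya=np.degrees(np.arctan2(R[1,1],R[0,1])); print('x axis',R[:,0],'jaw yaw',ya)
    if yawdeg is not None:
        e=(yawdeg-90-ya+90)%180-90; print('turn world z',e,'-> tool x turn deg',-e,'frac',-e/360)
E
python3 - <<'E'
from h import *
np.set_printoptions(precision=4,suppress=True)
s=dict(np.load('top0.npz'))
for n in('top0','scene0'):
    s=dict(np.load(n+'.npz'));W=world(s);hsv=cv2.cvtColor(s['pixels'],cv2.COLOR_RGB2HSV)
    m=(cv2.inRange(hsv,(3,120,40),(18,255,255))>0)&(W[...,2]>.01)&(abs(W[...,0]-.61)<.05)&(W[...,1]<-.16)&(W[...,1]>-.345)
    w=W[m]; sl=w[(w[:,1]>-.29)]
    # median x per y-bin of slope
    ys=np.arange(-.285,-.19,.01); c=[(y,(lambda a:(a.min()+a.max())/2)(sl[abs(sl[:,1]-y)<.005][:,0])) for y in ys if (abs(sl[:,1]-y)<.005).sum()>4]
    c=np.array(c);p=np.polyfit(c[:,0],c[:,1],1);print(n,'dx/dy',p[0],'deg yaw',90-np.degrees(p[0]),'x at -.317',np.polyval(p,-.317),'thin end y',w[:,1].max())
plan([.611,-.317,.25],89.2)
E
```

```text
top0 dx/dy 0.01260413579911872 deg yaw 89.27783621430075 x at -.317 0.6096336716992938 thin end y -0.18971487466080503
scene0 dx/dy 0.018325651707996413 deg yaw 88.9500175003051 x at -.317 0.6121911383639788 thin end y -0.19333992090320556
t 0.15 pos [0.1759 0.5207 0.2046] shift mm [ -44.4493 -654.4407  680.3411] frac [-0.1778 -2.6178  2.7214] F [-0.9583 -0.8377  0.0614] w 0.09407377944575497 q6 -0.103127724200423
x axis [-0.0007 -0.0015 -1.    ] jaw yaw 71.33480652493651
turn world z -72.13480652493651 -> tool x turn deg 72.13480652493651 frac 0.20037446256926808
```

>>> drive_tool(
  commands=[
    [[-0.09,0,0,0],[-0.09,0,0,0],[0,-0.109,0.1134,0],[0,-0.109,0.1134,0],[0,-0.109,0.1134,0],[0,-0.109,0.1134,0],[0,-0.109,0.1134,0],[0,-0.109,0.1134,0],[0,-0.109,0.1134,0],[0,-0.109,0.1134,0],[0,-0.109,0.1134,0],[0,-0.109,0.1134,0],[0,-0.109,0.1134,0],[0,-0.109,0.1134,0]],
  ],
  grip=1,
)

```text
time: 1.55
tool_pos: [0.394, 0.1008, 0.2503]
ee_rot: [1.445, 1.571, 1.119]
wrist_force: [1.1, 1.5, -0.7]
width: 0.0937
```

>>> drive_tool(
  commands=[
    [[0,-0.109,0.1134,0],[0,-0.109,0.1134,0],[0,-0.109,0.1134,0],[0,-0.109,0.1134,0],[0,-0.109,0.1134,0],[0,-0.109,0.1134,0],[0,-0.109,0.1134,0],[0,-0.109,0.1134,0],[0,-0.109,0.1134,0],[0,-0.109,0.1134,0],[0,-0.06,0.06,0],[0,-0.04,0.04,0],[0,0,0,0.02],[0,0,0,0.02],[0,0,0,0.02],[0,0,0,0.02],[0,0,0,0.02],[0,0,0,0.02],[0,0,0,0.02],[0,0,0,0.02]],
  ],
)

```text
time: 3.55
tool_pos: [0.5906, -0.2781, 0.2498]
ee_rot: [-2.38, 1.57, 2.567]
wrist_force: [1.4, 0.1, -0.4]
width: 0.0942
```

>>> drive_tool(
  commands=[
    [[0,0,0,0.02],[0,0,0,0.02],[0,0,0,0],[0,0,0,0]],
  ],
)

```text
time: 3.95
tool_pos: [0.5907, -0.2782, 0.25]
ee_rot: [-2.183, 1.57, 2.521]
wrist_force: [0.0, 0.2, -0.1]
width: 0.0938
```

```bash
python3 - <<'E'
from h import *
np.set_printoptions(precision=4,suppress=True)
plan([.611,-.317,.016],89.2); snap('wrist','wrist1')
E
```

```text
t 3.95 pos [ 0.5907 -0.2782  0.25  ] shift mm [233.9901  20.8448  38.7434] frac [0.936  0.0834 0.155 ] F [ 0.0174  0.2405 -0.1192] w 0.09383074423518234 q6 -0.5179006929421008
x axis [-0.0006  0.0004 -1.    ] jaw yaw -0.5195078960682405
turn world z -0.2804921039317634 -> tool x turn deg 0.2804921039317634 frac 0.0007791447331437872
```

View pics/wrist1.png

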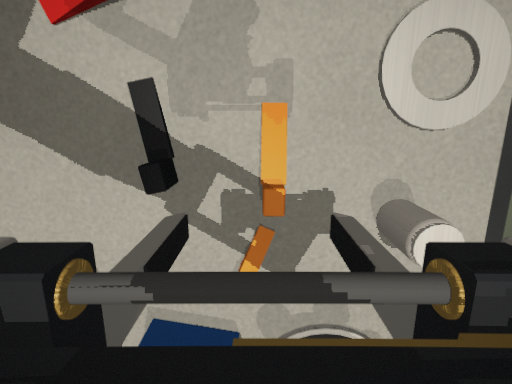

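```bash
python3 - <<'E'
from h import *
np.set_printoptions(precision=4,suppress=True)
s=dict(np.load('top0.npz'));W=world(s)
w=W[85:125,340:375].reshape(-1,3);w=w[w[:,2]>.02];print('cyl',w.min(0),w.max(0))
s=dict(np.load('wrist1.npz'));W=world(s);hsv=cv2.cvtColor(s['pixels'],cv2.COLOR_RGB2HSV)
m=(cv2.inRange(hsv,(3,120,40),(20,255,255))>0)
m[:90]=0;m[222:]=0
w=W[m];b=w[(w[:,2]>.052)&(w[:,2]<.07)];print('block',len(b),b.mean(0),cv2.minAreaRect(b[:,:2].astype(np.float32)*1000))
sl=w[(w[:,2]<.036)&(w[:,2]>.004)];print(cv2.minAreaRect(sl[:,:2].astype(np.float32)*1000))
E
```

```text
cyl [ 0.7684 -0.3895  0.0202] [ 0.8354 -0.3265  0.1152]
block 635 [ 0.6102 -0.3143  0.0587] ((610.422607421875, -315.6885070800781), (40.20389175415039, 28.661235809326172), 89.67320251464844)
((611.61376953125, -249.77999877929688), (130.52125549316406, 35.77412033081055), 88.31367492675781)
```

>>> drive_tool(
  commands=[
    [[0,0.04,0.075,0.0008],[0,0.042,0.078,0],[0.12,0,0,0],[0.14,0,0,0],[0.14,0,0,0],[0.14,0,0,0],[0.12,0,0,0],[0.1,0,0,0],[0.08,0,0,0],[0.06,0,0,0],[0.036,0,0,0],[0,0,0,0],[0,0,0,0]],
  ],
)

```text
time: 5.3
tool_pos: [0.6113, -0.3171, 0.0174]
ee_rot: [1.099, 1.569, -0.488]
wrist_force: [-0.6, 0.6, 0.1]
width: 0.0939
```

```bash
python3 - <<'E'
from h import *
np.set_printoptions(precision=4,suppress=True)
plan([.611,-.3165,.016],89); snap('wrist','wrist2')
E
```

```text
t 5.3 pos [ 0.6113 -0.3171  0.0174] shift mm [ 1.4391 -0.2932 -0.5596] frac [ 0.0058 -0.0012 -0.0022] F [-0.6049  0.6239  0.1294] w 0.09393755300633888 q6 -0.5444908160829056
x axis [ 0.0014 -0.0007 -1.    ] jaw yaw -0.9371376203677397
turn world z -0.06286237963226426 -> tool x turn deg 0.06286237963226426 frac 0.00017461772120073407
```

View pics/wrist2.png

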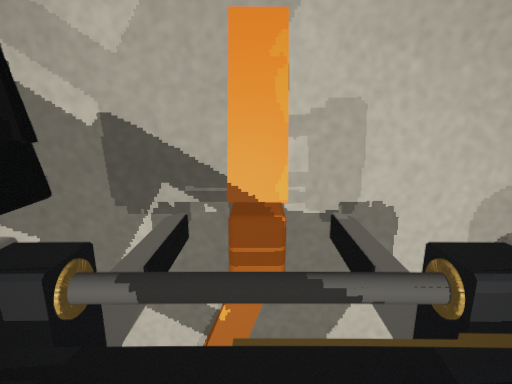

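The picture shows the orange block (258,240) centred between the fingers (188 and 332), so I close on it and then lift slightly.

>>> drive_tool(
  commands=[
    [[0,0,0,0],[0,0,0,0],[0,0,0,0],[0,0,0,0],[0,0,0,0],[0,0,0,0],[0,0,0,0],[0,0,0,0],[0,0,0,0],[0,0,0,0]],
  ],
  grip=0,
)

```text
time: 6.35
tool_pos: [0.6106, -0.3167, 0.0164]
ee_rot: [-2.367, 1.571, 2.329]
wrist_force: [0.0, 0.5, -0.2]
width: 0.0302
```

>>> drive_tool(
  commands=[
    [[-0.02,0,0,0],[-0.06,0,0,0],[-0.08,0,0,0],[0,0,0,0],[0,0,0,0]],
  ],
)

```text
time: 6.85
tool_pos: [0.6113, -0.3171, 0.0578]
ee_rot: [1.043, 1.568, -0.544]
wrist_force: [-0.9, -1.2, -0.9]
width: 0.0295
```

```bash
python3 - <<'E'
from h import *
np.set_printoptions(precision=4,suppress=True)
plan([.611,-.3165,.016],93.1); snap('wrist','wrist3');snap('top','top3')
E
```

```text
t 6.85 pos [ 0.6113 -0.3171  0.0578] shift mm [41.7885 -0.4043 -0.6647] frac [ 0.1672 -0.0016 -0.0027] F [-0.8892 -1.2332 -0.8783] w 0.02950288999274924 q6 -0.5442049611758553
x axis [ 0.0021 -0.0013 -1.    ] jaw yaw -0.9533461061363013
turn world z 4.053346106136303 -> tool x turn deg -4.053346106136303 frac -0.011259294739267508
```

View pics/wrist3.png

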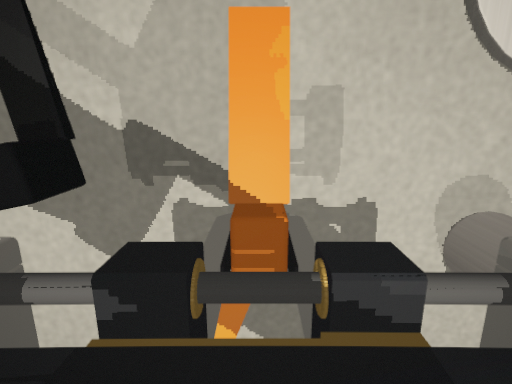

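View pics/top3.png

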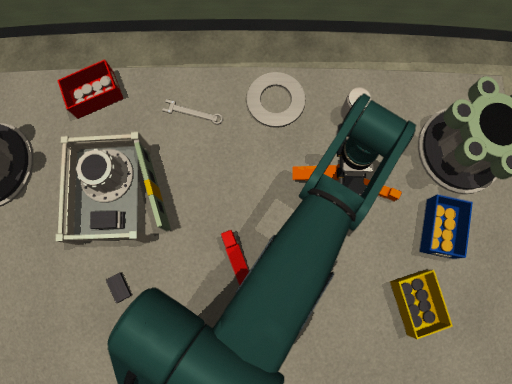

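>>> drive_tool(
  commands=[
    [[-0.06,0,0,-0.0113],[0,-0.0189,-0.148,0],[0,-0.0189,-0.148,0],[0,-0.0189,-0.148,0],[0,-0.0189,-0.148,0],[0,-0.0189,-0.148,0],[0,-0.0189,-0.148,0],[0,-0.0189,-0.148,0],[0,-0.0189,-0.148,0],[0,0,0,0],[0,0,0,0]],
  ],
)

```text
time: 8.05
tool_pos: [0.5562, -0.0226, 0.0706]
ee_rot: [-1.356, 1.569, -2.871]
wrist_force: [1.7, -0.3, -2.1]
width: 0.0298
```

```bash
python3 - <<'E'
from h import *
np.set_printoptions(precision=4,suppress=True)
plan([.5574,-.0227,.06],93.1); snap('wrist','wrist4');snap('scene','scene4')
E
```

```text
t 8.05 pos [ 0.5562 -0.0226  0.0706] shift mm [10.6054  1.2203  0.1479] frac [0.0424 0.0049 0.0006] F [ 1.7233 -0.316  -2.095 ] w 0.02977975088669308 q6 -0.19827835692760767
x axis [-0.0015 -0.0004 -1.    ] jaw yaw 3.2242496683112543
turn world z -0.12424966831126483 -> tool x turn deg 0.12424966831126483 frac 0.00034513796753129117
```

View pics/wrist4.png

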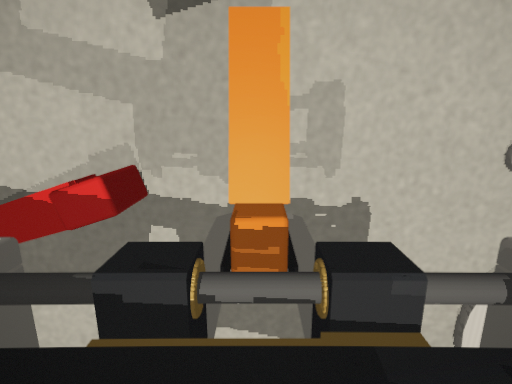

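View pics/scene4.png

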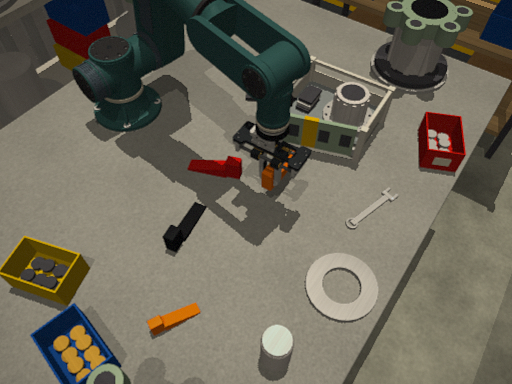

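```bash
python3 - <<'E'
from h import *
np.set_printoptions(precision=4,suppress=True)
s=dict(np.load('top0.npz'));W=world(s)
def fit(u0,u1,v0,v1,nm):
    w=W[v0:v1,u0:u1].reshape(-1,3);w=w[(w[:,2]>.105)&(w[:,2]<.14)]
    vx,vy,x0,y0=cv2.fitLine(w[:,:2].astype(np.float32),cv2.DIST_HUBER,0,.01,.01).ravel()
    print(nm,len(w),'ang',np.degrees(np.arctan2(vy,vx)),'pt',x0,y0, 'zmed',np.median(w[:,2]))
fit(57,70,144,232,'back rail'); fit(70,128,130,145,'hinge side rail'); fit(66,128,230,244,'free side rail')
# template edges of post tops in rgb crops
im=s['pixels']
for nm,(u0,v0) in dict(h=(120,122),f=(118,222)).items():
    c=cv2.resize(im[v0:v0+26,u0:u0+30],None,fx=12,fy=12,interpolation=cv2.INTER_NEAREST)
    cv2.imwrite(f'pics/post_{nm}.png',cv2.cvtColor(c,cv2.COLOR_RGB2BGR))
# height-fixed unprojection: expects pixel -> world at z
def up(u,v,z):
    p=cv2.undistortPoints(np.array([[[u,v]]],float),s['mtx'],np.array([float(s['k1']),0,0,0]))[0,0]
    E=np.linalg.inv(s['extrinsics']);d=E[:3,:3]@np.array([p[0],-p[1],-1]);o=E[:3,3];return o+d*(z-o[2])/d[2]
for q in [(134.5,135),(132.5,234.5),(60,239),(64,139)]: print(q,up(*q,.13))
print('stripe top mid outer/inner', up(146,188,.125),up(147.2,187,.125))
E
```

```text
back rail 449 ang 3.430943 pt 0.53892994 0.40435857 zmed 0.12472225750499666
hinge side rail 292 ang -86.86778 pt 0.67893046 0.3317623 zmed 0.12532923622606806
free side rail 275 ang -86.82034 pt 0.42648894 0.3007511 zmed 0.12558564099304004
(134.5, 135) [0.6862 0.2231 0.13  ]
(132.5, 234.5) [0.4321 0.2092 0.13  ]
(60, 239) [0.4164 0.3948 0.13  ]
(64, 139) [0.6759 0.4126 0.13  ]
stripe top mid outer/inner [0.5491 0.1844 0.125 ] [0.5517 0.1815 0.125 ]
```

```bash
python3 - <<'E'
import cv2,numpy as np
a=cv2.imread('pics/post_h.png');b=cv2.imread('pics/post_f.png');cv2.imwrite('pics/posts.png',np.hstack([a,b]))
E
```

```text
(no output)
```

View pics/posts.png

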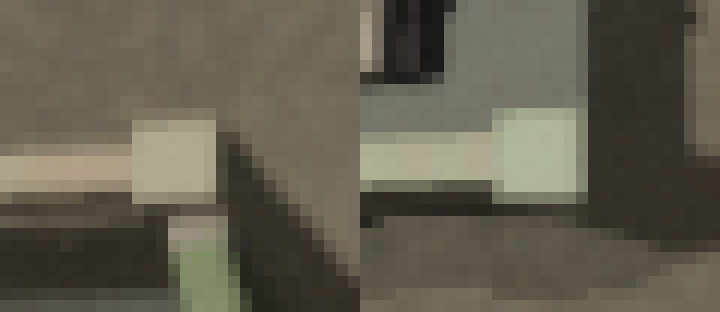

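>>> drive_tool(
  commands=[
    [[0.06,0.008,0,-0.0002],[0.08,0,0,0],[0.05,0,0,0],[0.02,0,0,0],[0,0,0,0],[0,0,0,0]],
  ],
)

```text
time: 8.75
tool_pos: [0.5594, -0.0234, 0.0192]
ee_rot: [1.502, 1.57, -0.014]
wrist_force: [0.5, 0.2, -0.9]
width: 0.0299
```

```bash
python3 - <<'E'
from h import *
np.set_printoptions(precision=4,suppress=True)
plan([.5494,.133,.0165],93.3); snap('wrist','wrist5')
s=dict(np.load('wrist5.npz'));W=world(s);hsv=cv2.cvtColor(s['pixels'],cv2.COLOR_RGB2HSV)
m=(cv2.inRange(hsv,(3,120,40),(20,255,255))>0);m[215:]=0
w=W[m];sl=w[(w[:,2]<.036)&(w[:,2]>.004)];print(cv2.minAreaRect(sl[:,:2].astype(np.float32)*1000),sl.max(0))
E
```

```text
t 8.75 pos [ 0.5594 -0.0234  0.0192] shift mm [   2.6758   -1.3276 -156.7244] frac [ 0.0107 -0.0053 -0.6269] F [ 0.5049  0.1616 -0.9467] w 0.02994795211904611 q6 -0.19835615548464772
x axis [ 0.0009 -0.     -1.    ] jaw yaw 3.160074527887596
turn world z 0.13992547211239525 -> tool x turn deg -0.13992547211239525 frac -0.0003886818669788757
((494.4285583496094, 50.17790222167969), (122.70619201660156, 167.03500366210938), 88.80439758300781) [0.5766 0.11   0.036 ]
```

View pics/wrist5.png

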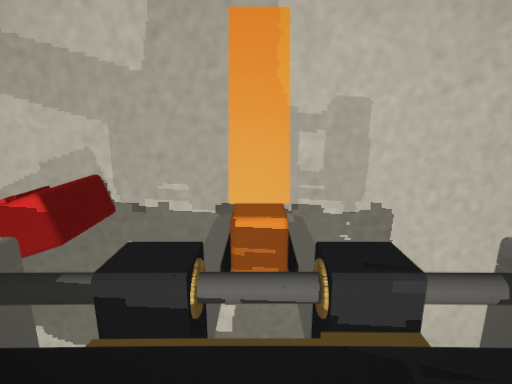

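>>> drive_tool(
  commands=[
    [[0.005,-0.002,-0.06,-0.0003],[0.003,-0.002,-0.08,0],[0,0,-0.08,0],[0,0,-0.08,0],[0,0,-0.06,0],[0,0,0,0],[0,0,0,0]],
  ],
)

```text
time: 9.5
tool_pos: [0.5528, 0.0669, 0.0172]
ee_rot: [0.621, 1.57, -0.891]
wrist_force: [0.2, -0.3, -1.3]
width: 0.0298
```

```bash
python3 - <<'E'
from h import *
np.set_printoptions(precision=4,suppress=True)
plan([.5494,.133,.0165],93.3); s=snap('wrist','wrist6'); snap('scene','scene6');snap('top','top6')
im=cv2.imread('pics/scene6.png')[90:220,220:400];cv2.imwrite('pics/scene6c.png',cv2.resize(im,None,fx=4,fy=4,interpolation=cv2.INTER_CUBIC))
E
```

```text
t 9.5 pos [0.5528 0.0669 0.0172] shift mm [  0.6224   0.4772 -66.1453] frac [ 0.0025  0.0019 -0.2646] F [ 0.1876 -0.2591 -1.3158] w 0.029754452740366262 q6 -0.03948440333543826
x axis [ 0.0004 -0.0006 -1.    ] jaw yaw 3.361627705810815
turn world z -0.061627705810821 -> tool x turn deg 0.061627705810821 frac 0.000171188071696725
```

View pics/wrist6.png

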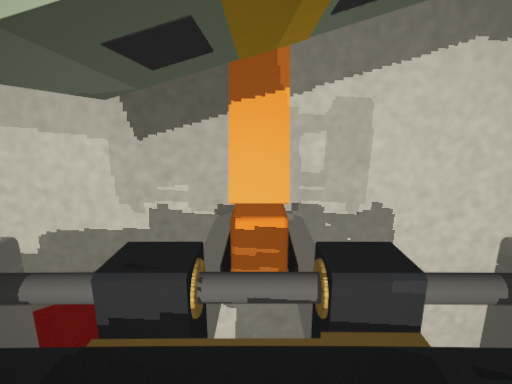

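View pics/scene6c.png

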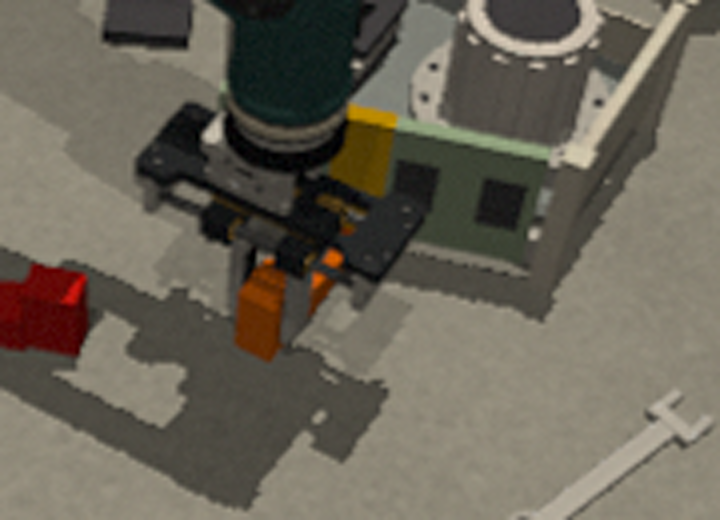

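>>> drive_tool(
  commands=[
    [[0,0,-0.03,0],[0,0,-0.03,0],[0,0,-0.03,0],[0,0,-0.03,0],[0,0,-0.03,0],[0,0,-0.03,0],[0,0,0,0],[0,0,0,0]],
  ],
)

```text
time: 10.45
tool_pos: [0.5495, 0.1119, 0.0164]
ee_rot: [-1.651, 1.569, 3.12]
wrist_force: [-0.7, -0.7, -3.9]
width: 0.0298
```

```bash
python3 - <<'E'
from h import *
np.set_printoptions(precision=4,suppress=True)
plan([.5494,.133,.0165],93.3); s=snap('wrist','wrist7')
E
```

```text
t 10.45 pos [0.5495 0.1119 0.0164] shift mm [ -0.0738   1.0746 -21.0429] frac [-0.0003  0.0043 -0.0842] F [-0.7159 -0.7499 -3.9001] w 0.029807658501102802 q6 0.041585742680315244
x axis [-0.0013  0.     -1.    ] jaw yaw 3.329242779882662
turn world z -0.029242779882665104 -> tool x turn deg 0.029242779882665104 frac 8.122994411851418e-05
```

View pics/wrist7.png

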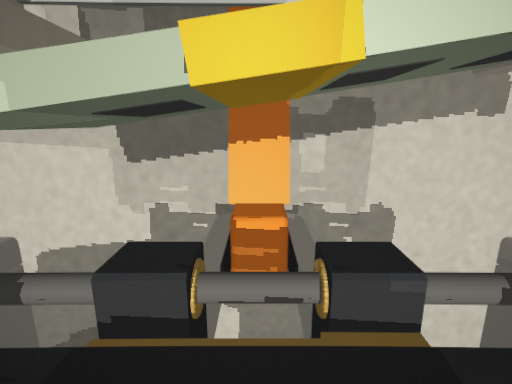

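>>> drive_tool(
  commands=[
    [[0,0.002,-0.02,0],[0,0.002,-0.02,0],[0,0,-0.02,0],[0,0,-0.01,0],[0,0,0,0],[0,0,0,0]],
  ],
)

```text
time: 11.1
tool_pos: [0.5497, 0.129, 0.0165]
ee_rot: [-1.399, 1.57, -2.913]
wrist_force: [-1.6, -3.0, -3.9]
width: 0.0298
```

>>> drive_tool(
  commands=[
    [[0,0,-0.008,0],[0,0,0,0],[0,0,0,0]],
  ],
)

```text
time: 11.4
tool_pos: [0.5497, 0.1311, 0.0166]
ee_rot: [-1.562, 1.57, -3.075]
wrist_force: [-1.8, -3.9, -6.2]
width: 0.0299
```

>>> drive_tool(
  commands=[
    [[0,0,-0.008,0],[0,0,0,0],[0,0,0,0]],
  ],
)

```text
time: 11.7
tool_pos: [0.5496, 0.1331, 0.0166]
ee_rot: [-1.579, 1.57, -3.093]
wrist_force: [-1.1, -3.2, -7.2]
width: 0.0299
```

>>> drive_tool(
  commands=[
    [[0,0,-0.008,0],[0,0,0,0],[0,0,0,0]],
  ],
)

```text
time: 12.0
tool_pos: [0.5497, 0.1334, 0.0169]
ee_rot: [-0.231, 1.567, -1.745]
wrist_force: [-2.8, -8.6, -4.7]
width: 0.0297
```

>>> drive_tool(
  commands=[
    [[0,0,-0.008,0],[0,0,0,0],[0,0,0,0]],
  ],
)

```text
time: 12.3
tool_pos: [0.5497, 0.1334, 0.0171]
ee_rot: [-0.151, 1.564, -1.665]
wrist_force: [-4.6, -13.4, -4.5]
width: 0.0296
```

```bash
python3 - <<'E'
from h import *
np.set_printoptions(precision=4,suppress=True)
plan([.5494,.133,.0165],93.3); s=snap('wrist','wrist8')
E
```

```text
t 12.3 pos [0.5497 0.1334 0.0171] shift mm [ 0.6362 -0.281   0.3993] frac [ 0.0025 -0.0011  0.0016] F [ -4.6223 -13.3919  -4.4712] w 0.029573403665124964 q6 0.086689391515706
x axis [-0.0006 -0.0066 -1.    ] jaw yaw 3.2568902435318163
turn world z 0.04310975646818349 -> tool x turn deg -0.04310975646818349 frac -0.00011974932352273191
```

View pics/wrist8.png

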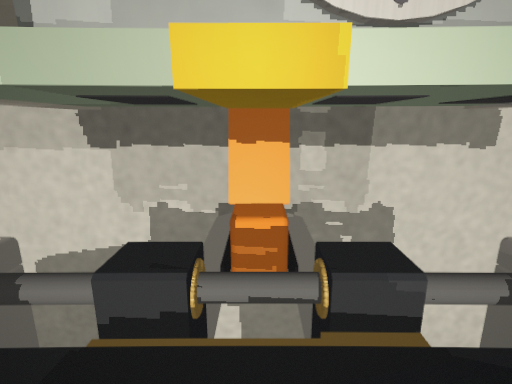

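Gate is shut: its top edge now runs level (rows 30–85), with the wedge centred at the stripe. One more nudge, then I let go.

>>> drive_tool(
  commands=[
    [[0,0,-0.008,0],[0,0,0,0],[0,0,0,0]],
  ],
)

```text
time: 12.65
tool_pos: [0.5497, 0.1335, 0.0174]
ee_rot: [-0.117, 1.561, -1.631]
wrist_force: [-3.8, -17.7, -2.7]
width: 0.0302
```

>>> drive_tool(
  commands=[
    [[0,0,0,0],[0,0,0,0],[0,0,0,0],[0,0,0,0]],
  ],
  grip=0.8,
)

```text
time: 13.05
tool_pos: [0.5508, 0.1403, 0.0183]
ee_rot: [2.031, 1.567, 0.518]
wrist_force: [-0.4, 0.4, -0.2]
width: 0.0585
```

```bash
python3 - <<'E'
from h import *
np.set_printoptions(precision=4,suppress=True)
plan([.5494,.133,.0165],93.3); s=snap('wrist','wrist9')
E
```

```text
t 13.05 pos [0.5508 0.1403 0.0183] shift mm [ 1.7598 -1.7864  7.1727] frac [ 0.007  -0.0071  0.0287] F [-0.3659  0.4241 -0.2466] w 0.05851012233362093 q6 0.09054453215266084
x axis [ 0.0031  0.0018 -1.    ] jaw yaw 3.319511362716297
turn world z -0.01951136271630105 -> tool x turn deg 0.01951136271630105 frac 5.419822976750292e-05
```

View pics/wrist9.png

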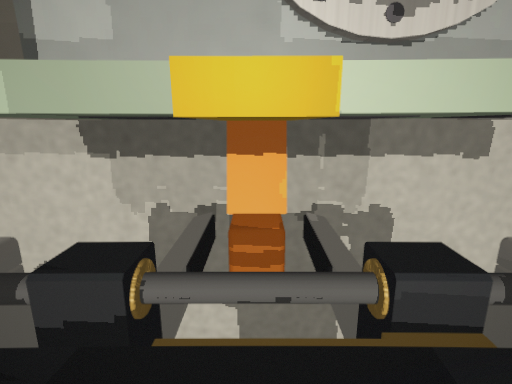

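>>> drive_tool(
  commands=[
    [[0,0,0.02,0],[-0.04,0,0,0],[-0.08,0,0,0],[-0.12,0,0,0],[-0.15,0,0,0],[-0.15,0,0,0],[-0.15,0,0.05,0],[0,0,0.15,0],[0,0,0.15,0],[0,0,0.15,0],[0,0,0.15,0],[0,0,0.15,0],[0,0,0,0],[0,0,0,0]],
  ],
)

```text
time: 14.5
tool_pos: [0.5614, -0.0661, 0.19]
ee_rot: [2.354, 1.57, 0.839]
wrist_force: [-0.4, 1.0, 0.0]
width: 0.0755
```

```bash
python3 - <<'E'
from h import *
np.set_printoptions(precision=4,suppress=True)
plan([.5494,.133,.0165],93.3); s=snap('top','top10');W=world(s)
mm=(W[...,2]>.115)&(W[...,2]<.132);u,v=np.meshgrid(np.arange(512),np.arange(384))
hsv=cv2.cvtColor(s['pixels'],cv2.COLOR_RGB2HSV)
mm&=(u>126)&(u<160)&(v>144)&(v<226);w=W[mm]
vx,vy,x0,y0=cv2.fitLine(w[:,:2].astype(np.float32),cv2.DIST_HUBER,0,.01,.01).ravel();print(len(w),'gate ang',np.degrees(np.arctan2(vy,vx)),x0,y0)
m=(cv2.inRange(hsv,(3,120,40),(18,255,255))>0)&(W[...,2]>.05)&(u<260);b=W[m];print('block',len(b),b.mean(0) if len(b) else '')
snap('scene','scene10')
a=s['pixels'][120:260,40:260];b=dict(np.load('scene10.npz'))['pixels'][80:220,200:420]
cv2.imwrite('pics/fin.png',cv2.cvtColor(cv2.resize(np.vstack([a,b]),None,fx=2.1,fy=2.1,interpolation=cv2.INTER_CUBIC),cv2.COLOR_RGB2BGR))
E
```

```text
t 14.5 pos [ 0.5614 -0.0661  0.19  ] shift mm [ 173.6536   -1.0159 -199.3819] frac [ 0.6946 -0.0041 -0.7975] F [-0.4498  0.9905  0.0002] w 0.07548845926592206 q6 -0.2735609143797068
x axis [ 0.0007  0.0007 -1.    ] jaw yaw 3.180559198778438
turn world z 0.11944080122155754 -> tool x turn deg -0.11944080122155754 frac -0.0003317800033932154
488 gate ang 3.5578902 0.55805385 0.21308285
block 177 [0.6216 0.1952 0.0719]
```

View pics/fin.png

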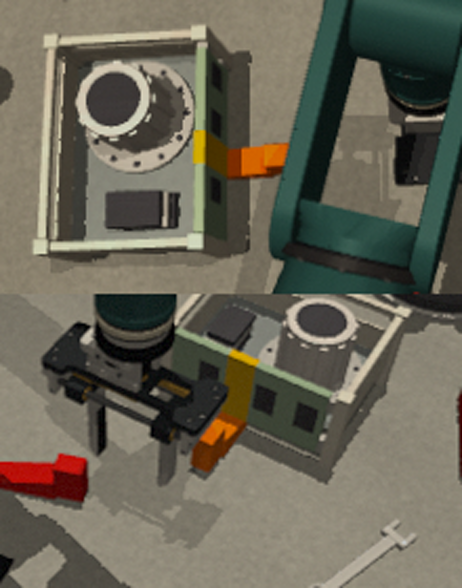

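The gate is shut and flush with the posts, the wedge is square at the stripe, and the gripper is clear, so I hand in.

```bash
python3 -c "
from h import *
print(robot.close_job())"
```

```text
the job is handed in; nothing more can be done
None
```

The gate is shut and the thick orange wedge is jammed under it at the yellow stripe. I handed the job in at about 14.6 s on the robot's clock.

- **Wedge chosen:** I took the larger of the two orange wedges by its block. The smaller orange, the red and the black wedges were left where they lay.
- **Driving it in:** It went in thin end first and square to the cage. The wedge stalled with the TCP within about 1 mm of the expected home position. I then pushed until the wrist force along the drive direction read about 18 N, above the 10 N needed to jam.
- **After letting go:** With the gripper withdrawn about 0.2 m, the gate still stood shut. Its top edge measured 3.6° in world axes against about 3.3° for the cage, which is within the scatter of the fit (before, it was 18.6°). The wrist force read about zero apart from noise of up to about 1 N.
- **A check that failed:** My final numeric measurement of the wedge block after release mixed in points from the gate, so I discarded it. That the wedge stayed square and in place rests on the pictures taken after letting go.

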